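# Clamp a frame moulding in the mitre jig with its two cam levers

## Task

Get the picture-frame moulding ready for its mitre cut: with a fingertip, push it along the bed of the jig until its left end butts against the stop block. Only then push the two red cam levers round to the right, each over centre to its end stop, so that they hold the moulding firmly against the fence by themselves. Pinch and lift nothing, leave the other things on the bench alone, and finish clear of everything.

Things in the scene. Friction and masses are not known exactly. Their poses are not given: they have to be found in the camera images.
- jig: Plywood mitre jig screwed to the bench (fixed), yawed -0.05 to 0.22 rad. Axes: x towards the fence at its back, y left along the fence, z up; origin on the bench top. Bed and, in front of it, cam deck are 18 mm thick; bed x 10 to 95, y -140 to 150 mm, deck x -50 to 11, y -112 to 145 mm. A 45 degree saw kerf crosses the fence at y -85 mm.
- corner (a point): Where, on the bed's top, the fence's front face meets the stop block's right face (jig frame 70, 120, 18 mm); axes as the jig's. The pale wooden fence lies behind it (+x), 20 mm thick, 34 mm high above the bed, y -140 to 150 mm of the jig; the stop block is 42 mm wide (x), 25 mm thick, 26 mm high above the bed.
- moulding: Length of dark brown picture-frame moulding, 35 wide (x), 240 long (y), 14 mm high, about 0.11 kg, loose on the bed between cams and fence. Origin: centre of its underside; y points to the stop block. It starts 20 to 55 mm short of the stop and 1 to 3 mm off the fence. Seated, its origin is at jig x 52.5, y 0 mm.
- left_end (a point): Centre of the moulding's left end face, which is to meet the stop block.
- right_end (a point): Centre of the moulding's right end face, 35 wide x 14 mm high, 18 to 32 mm above the bench: push here, towards the stop block. At the start it overhangs the jig's bed by 0 to 35 mm; at the end it is 20 mm inside the bed's right edge, so the fingertip must pass above the bed's top (18 mm). It slides with about 1 N; fence and cams guide it.
- left_cam: The left of two red cam levers in front of the moulding: an eccentric disc (radius 26, centre 12 mm off the pivot, 20 to 36 mm above the bench; its pivot is bushed in rubber and yields 2 mm) under a lever 18 mm thick, 35 to 53 mm above the bench; nut on the pivot to 64 mm. Origin: pivot axis at the deck's top (jig frame -1, 95, 18 mm); x along the lever, z up.
- left_cam_turn (a joint): Turn of this lever, rad, growing counter-clockwise from above: its tip swings from left front to right front, pointing along jig angle pi - 0.85 + value. Starts open at 0.05 to 0.2; the cam meets a seated moulding at about 0.7, is hardest to push (about 6 N near the tip) at 0.9 to 1.1, passes dead centre at 1.3 and holds by itself at the end stop, 1.42. Before dead centre it may slip back.
- left_lever_tip (a point): Rounded end of this lever at mid-thickness, 95 mm from the pivot, 44 mm above the bench; the lever is 30 mm wide at the pivot and 22 mm near the tip. Push on its left flank near here.
- right_cam: The right of two red cam levers in front of the moulding: an eccentric disc (radius 26, centre 12 mm off the pivot, 20 to 36 mm above the bench; its pivot is bushed in rubber and yields 2 mm) under a lever 18 mm thick, 35 to 53 mm above the bench; nut on the pivot to 64 mm. Origin: pivot axis at the deck's top (jig frame -1, -65, 18 mm); x along the lever, z up.
- right_cam_turn (a joint): Turn of this lever, rad, growing counter-clockwise from above: its tip swings from left front to right front, pointing along jig angle pi - 0.85 + value. Starts open at 0.05 to 0.2; the cam meets a seated moulding at about 0.7, is hardest to push (about 6 N near the tip) at 0.9 to 1.1, passes dead centre at 1.3 and holds by itself at the end stop, 1.42. Before dead centre it may slip back.
- right_lever_tip (a point): Rounded end of this lever at mid-thickness, 95 mm from the pivot, 44 mm above the bench; the lever is 30 mm wide at the pivot and 22 mm near the tip. Push on its left flank near here.
- ratchet: Ratchet wrench with a bright head and a black grip, 36 x 183 x 32 mm, loose on the bench; leave alone.
- marker: Green and white marker pen, 17 x 135 x 16 mm, loose on the bench; leave alone.
- wood_block: Small pine offcut, 38 x 60 x 19 mm, loose on the bench; leave alone.

How it is judged:
By the outcome, as a careful person would: the job done as asked, in the order asked, and still so for the second after the job is handed in, with the robot touching nothing.
It also fails if it takes over 67 s, if anything falls off the work surface, if the arm or the gripper's body presses on something with over 40 N, if the wrist force passes 120 N, or if a joint passes its speed limit or range.

## Robot

A 6-joint arm with a two-finger parallel gripper is mounted at the origin on a cart in front of the work surface, level with it; the furniture and walls round the work are solid. World frame = base frame: x ahead of the robot, y to its left, z up, the work surface at z = 0. Lengths are in m, angles in rad, forces in N, time in s.
With the tool pointing down it reaches from about 0.275 to 1 m from the base axis. Payload 8.4 kg.
Tool frame: the origin (TCP) lies between the finger pads; the fingertips stand 8 mm ahead of it and the grasp point (between the pads) lies 11 mm behind it (tcp_to_tips is the distance from the TCP to the fingertips, in m); z points along the fingers, y is the line along which they close (so a half turn about z gives the same grasp; the last joint's range is limited). The gripper opens to 85 mm and grips with 20 to 120 N. Pads are 22 mm wide; open, the fingers measure 114 mm over their backs; the gripper's body (76 mm by 85 mm) begins 54 mm behind the grasp point. The pads swing forward as they close: fully open they stand 13 mm farther back than shut.
Start: joints at [1.153, 0.353, 1.633, -0, 1.155, -0.002], TCP at [0.252, 0.572, 0.239] pointing down, gripper open.
Joint ranges: [-2.63, 2.63], [-0.92, 2.1], [0.06, 2.66], [-1.3, 4.44], [0, 2.69], [-3.02, 3.02]. Speed limits (rad/s): [2.22, 2.22, 2.79, 3.14, 3.14, 3.14].

## Interface

Orientations are given as [roll, pitch, yaw] about the fixed x, y, z axes, in that order (R = Rz(yaw) Ry(pitch) Rx(roll)).
In Python, from station import * gives the robot as it stands.
- The arm moves only by the tool servo_tool, never from a script. Its argument "increments" is one flat list of numbers, 6 for each row, row after row: the shift along the tool's x, y, z scaled (see below), then the turn, a rotation vector about the tool's x, y, z scaled (see below). In form: [x, y, z, rx, ry, rz, x, y, z, rx, ry, rz, ...]. A call has 1 to 5 rows; each row shifts and turns the commanded pose from where the row before left it, along the tool's axes as they then stand; what a row does not reach is not made up. The controller multiplies each number of a shift by 0.02 m and each number of a turn by 4 degrees. A row lasts 1/12 s, in which the tool goes at most 41.7 mm and 7.16 degrees, less where a joint would pass 70% of its speed; a pose out of reach is approached as far as the arm can. A call with a number of a shift or a turn outside -1 to 1 is refused whole. A call with a gripper value outside its range is refused whole. "grip" is the opening, from 0 (shut) to 1 (fully open), set as the call begins (left out, the last holds). The fingers move at their own pace and stop on an object; "force" is the grip in N (left out, the last holds). Time passes only in rows, so rows that do not move let the fingers close. It gives the time, the measured TCP pose, the force, the opening and the grip force at its end, in the units of the state.
- get_obs(): the state, without advancing time (a new reading comes with each control period).
- read_camera(name): name is "scene" or "side" or "wrist"; returns a dict with "pixels" (400x640x3 uint8, red, green, blue), "depth" (400x640 float32, m along the optical axis (not along the pixel's ray), 0 where there is no reading), "mtx" (3x3 intrinsics, pixels), "extrinsics" (4x4, takes a point from camera to world coordinates). Camera axes: x right, y down, z forward; pixel columns grow to the right and rows downward; lengths in m; the calibration is good to about 2 mm. A picture is of the moment at which its call begins.
- job_done(): hands the job in; it is judged then, once.
The state is a dict: "time": time; "joint_pos": joint angles; "joint_vel": joint speeds; "effort": joint torques, N m; "eef_pos": TCP position; "eef_rot": TCP orientation; "wrist_force": force on the tool from outside, world axes, zero at the start; "moment": the same for the moment, N m; "opening": opening from 0.0 (shut) to 1.0 (fully open); "grasp_force": force on a finger pad.
Only numpy, scipy, OpenCV 4.12 (cv2) and the standard library are available. Lean on these libraries where they do the work, as an engineer would, in place of code of your own. Each camera call takes 0.05 s, during which the arm holds its last target. There are 200 camera calls.

## Working session

There is one attempt and no reset: what is moved stays moved. The work goes in short steps, Python scripts to look and compute and a tool call to move; the robot and the scene stay as the last step left them, time stands still between calls to the robot, and variables do not carry over. Pictures are saved under pics/ and viewed, at most 10 in all, crops included, and the job is handed in when it is done.

Besides the shell and the picture viewer there is one more tool, called after "Request:" as name(argument=value, ...), one argument or row to a line, values as JSON. servo_tool: Moves the arm, as the interface text tells. Its arguments: {"type":"object","properties":{"increments":{"type":"array","items":{"type":"number","minimum":-1,"maximum":1}},"grip":{"type":"number"},"force":{"type":"number"}},"required":["increments"]}

```bash
mkdir -p pics
python3 - <<'E'
from station import *
import cv2,numpy as np
o=get_obs();print(o['time'],o['eef_pos'],o['eef_rot'],o['opening'])
for n in("scene","side"):
    c=read_camera(n);np.savez(f"{n}0.npz",**c)
    cv2.imwrite(f"pics/{n}0.png",c['pixels'][:,:,::-1]);print(n,c['mtx'],c['extrinsics'].round(3))
E
```

```text
0.0 [0.25224997 0.57133262 0.23857777] [-3.14022635e+00 -7.19739224e-06  2.72582855e+00] 0.9967142597957843
scene [[402.42709371   0.         326.6185034 ]
 [  0.         402.42709371 194.23834929]
 [  0.           0.           1.        ]] [[ 0.41  -0.628  0.662 -0.157]
 [-0.912 -0.274  0.306 -0.134]
 [-0.011 -0.729 -0.685  0.765]
 [ 0.     0.     0.     1.   ]]
side [[391.34706637   0.         323.71163074]
 [  0.         391.34706637 202.14146077]
 [  0.           0.           1.        ]] [[ 0.989 -0.083  0.125  0.358]
 [-0.15  -0.635  0.758 -0.752]
 [ 0.016 -0.768 -0.64   0.851]
 [ 0.     0.     0.     1.   ]]
```

View pics/scene0.png

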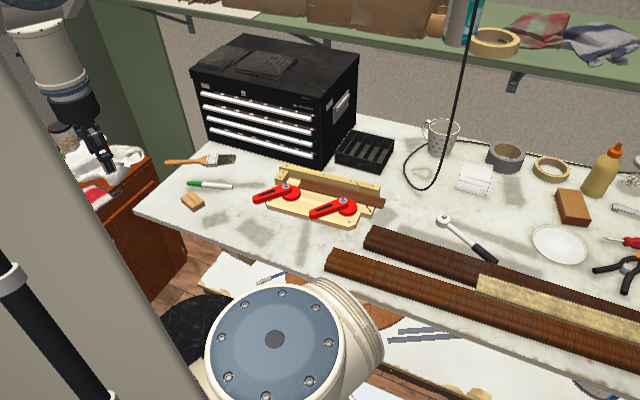

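View pics/side0.png

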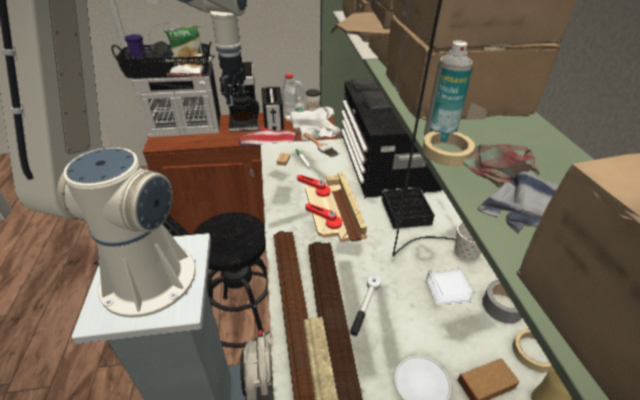

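The scene view shows the two red levers at about (275,193) and (333,207), and the moulding from (280,180) to (385,203) in front of the pale fence. In the side view the levers are at (313,185) and (325,216), with the moulding's right end near (360,237). I'll get rough positions by ray casting and depth, then use the wrist camera.

```bash
cat > h.py <<'E'
import numpy as np,cv2
def world(c):
    K=c['mtx'];v,u=np.indices(c['depth'].shape);d=c['depth']
    p=np.stack([(u-K[0,2])/K[0,0]*d,(v-K[1,2])/K[1,1]*d,d],-1)
    E=c['extrinsics'];return p@E[:3,:3].T+E[:3,3]
def plane(c,uv,z):
    K=c['mtx'];uv=np.atleast_2d(uv).astype(float);E=c['extrinsics']
    r=np.c_[(uv[:,0]-K[0,2])/K[0,0],(uv[:,1]-K[1,2])/K[1,1],np.ones(len(uv))]@E[:3,:3].T
    return E[:3,3]+r*((z-E[2,3])/r[:,2])[:,None]
def red(c):
    h=cv2.cvtColor(c['pixels'],cv2.COLOR_RGB2HSV)
    return ((h[...,0]<8)|(h[...,0]>172))&(h[...,1]>170)&(h[...,2]>110)
E
python3 - <<'E'
from h import *
for n in("scene","side"):
    c=dict(np.load(n+"0.npz"));W=world(c);m=red(c)
    k,l,s,ce=cv2.connectedComponentsWithStats(m.astype(np.uint8))
    for i in range(1,k):
        if s[i,4]<60: continue
        q=W[l==i];q=q[np.isfinite(q).all(1)]
        top=q[abs(q[:,2]-.053)<.006]
        print(n,s[i],ce[i].round(1),np.median(q,0).round(3),len(top))
        if len(top)>20:
            mu=top.mean(0);_,_,V=np.linalg.svd(top-mu,full_matrices=False);t=(top-mu)@V[0]
            print('  dir',V[0].round(3),'ends',(mu+V[0]*t.min()).round(3),(mu+V[0]*t.max()).round(3))
c=dict(np.load("scene0.npz"));W=world(c)
# right end of moulding, fence ends: depth readings
for uv in[(385,203),(383,206),(281,180),(379,185),(280,168),(330,182),(330,192),(195,203),(470,235),(210,184),(300,150)]:
    print(uv,W[uv[1],uv[0]].round(3))
i=c['pixels'][140:240,160:480,::-1]
cv2.imwrite("pics/crop.png",cv2.resize(i,None,fx=2.5,fy=2.5,interpolation=cv2.INTER_CUBIC))
E
```

```text
scene [253 184  48  20 491] [278.6 194. ] [0.498 0.304 0.043] 196
  dir [-0.783  0.622  0.001] ends [0.526 0.286 0.05 ] [0.441 0.353 0.05 ]
scene [ 85 188  21  15 173] [ 94. 194.] [ 0.456  1.068 -0.215] 0
scene [309 197  48  23 531] [335.1 208.7] [0.508 0.146 0.043] 218
  dir [-0.751  0.66  -0.002] ends [0.534 0.125 0.05 ] [0.454 0.196 0.05 ]
scene [625 237  15  11 114] [632.7 241.6] [ 0.705 -0.539  0.018] 0
side [298 176  32  20 206] [316.2 186. ] [0.507 0.287 0.043] 84
  dir [ 0.758 -0.653  0.003] ends [0.446 0.345 0.051] [0.523 0.28  0.051]
side [307 204  35  24 265] [326.1 216.5] [0.516 0.13  0.044] 111
  dir [ 0.752 -0.659 -0.02 ] ends [0.458 0.188 0.052] [0.535 0.121 0.05 ]
(385, 203) [ 0.618  0.049 -0.005]
(383, 206) [0.582 0.045 0.018]
(281, 180) [0.545 0.327 0.04 ]
(379, 185) [ 0.682  0.088 -0.005]
(280, 168) [0.586 0.353 0.043]
(330, 182) [0.595 0.202 0.036]
(330, 192) [0.572 0.192 0.022]
(195, 203) [0.395 0.509 0.015]
(470, 235) [ 0.592 -0.182 -0.003]
(210, 184) [0.474 0.518 0.015]
(300, 150) [0.699 0.348 0.029]
```

View pics/crop.png

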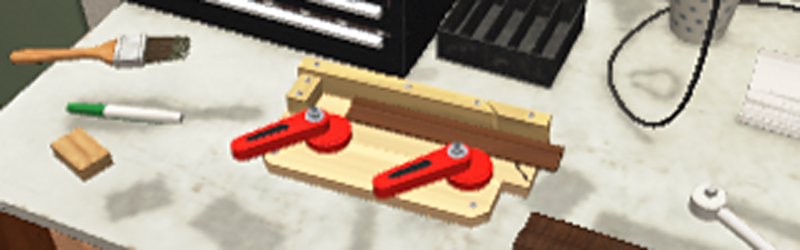

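The crop confirms the layout: moulding between cams and fence, overhanging the bed's right edge. Left lever tip is about (0.44,0.35), right about (0.455,0.195). Next I'll bring the wrist camera over it.

Request:
servo_tool(
  increments=[-1,-0.75,-0.3,0,0,0,-1,-0.75,-0.3,0,0,0,-1,-0.75,-0.3,0,0,0,-1,-0.75,-0.3,0,0,0,-1,-0.75,-0.3,0,0,0],
  grip=0,
)

```text
time: 0.52
eef_pos: [0.3139, 0.4615, 0.2692]
eef_rot: [-3.141, -0.0, 2.726]
wrist_force: [-0.1, -0.5, -0.8]
opening: 0.297
grasp_force: 0.0
```

Request:
servo_tool(
  increments=[-1,-0.75,-0.3,0,0,0,-1,-0.75,-0.3,0,0,0,-1,-0.75,-0.3,0,0,0,-1,-0.75,-0.3,0,0,0,-1,-0.75,-0.3,0,0,0],
)

```text
time: 0.93
eef_pos: [0.3751, 0.3525, 0.2993]
eef_rot: [-3.141, -0.0, 2.726]
wrist_force: [-0.4, 0.2, 0.2]
opening: -0.001
grasp_force: 0.0
```

Request:
servo_tool(
  increments=[-1,-0.75,0,0,0,0,-1,-0.75,0,0,0,0,-1,-0.75,0,0,0,0,-1,-0.75,0,0,0,0,-1,-0.75,0,0,0,0],
)

```text
time: 1.35
eef_pos: [0.4362, 0.2435, 0.2991]
eef_rot: [-3.141, -0.0, 2.726]
wrist_force: [0.6, 0.6, 0.1]
opening: -0.005
grasp_force: 0.0
```

Request:
servo_tool(
  increments=[0,0,0,0,0,1,0,0,0,0,0,1,0,0,0,0,0,1,0,0,0,0,0,1,0,0,0,0,0,1],
)

```text
time: 1.77
eef_pos: [0.4358, 0.2445, 0.299]
eef_rot: [-3.141, -0.0, 2.373]
wrist_force: [-0.9, -0.2, 0.2]
opening: 0.0
grasp_force: 0.0
```

Request:
servo_tool(
  increments=[0,0,0,0,0,1,0,0,0,0,0,1,0,0,0,0,0,1,0,0,0,0,0,1,0,0,0,0,0,1],
)

```text
time: 2.18
eef_pos: [0.4358, 0.2446, 0.299]
eef_rot: [-3.141, 0.0, 2.024]
wrist_force: [0.3, -1.0, -0.2]
opening: 0.003
grasp_force: 0.0
```

Request:
servo_tool(
  increments=[0,0,0,0,0,1,0,0,0,0,0,1,0,0,0,0,0,1,0,0,0,0,0,1,0,0,0,0,0,1],
)

```text
time: 2.6
eef_pos: [0.4358, 0.2446, 0.2989]
eef_rot: [-3.141, 0.0, 1.675]
wrist_force: [-0.1, -0.3, 0.4]
opening: 0.0
grasp_force: 0.0
```

Run:
```python
from station import *
from h import *
try: print(tcp_to_tips)
except Exception as e: print(e)
o=get_obs();print(o['time'],o['eef_pos'],o['eef_rot'],o['opening'],o['joint_pos'],o['wrist_force'])
c=read_camera("wrist");np.savez("wrist1.npz",**c);cv2.imwrite("pics/wrist1.png",c['pixels'][:,:,::-1])
print(c['mtx'],c['extrinsics'].round(3))
```

```text
0.008
2.6 [0.43575792 0.24462026 0.29894446] [-3.14093541e+00  2.89094347e-04  1.67516236e+00] 0.00018295586244639216 [ 5.08531882e-01  9.92713561e-02  1.82425261e+00 -7.82033424e-06
  1.21878666e+00  4.04168639e-01] [-0.13512826 -0.26686466  0.36892188]
[[288.63886215   0.         321.22160311]
 [  0.         288.63886215 202.77961392]
 [  0.           0.           1.        ]] [[ 0.995  0.099  0.033  0.427]
 [ 0.104 -0.944 -0.314  0.325]
 [-0.     0.315 -0.949  0.434]
 [ 0.     0.     0.     1.   ]]
```

View pics/wrist1.png

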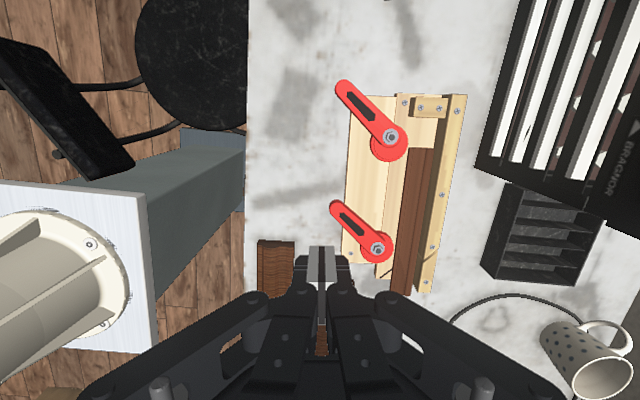

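The wrist view shows nuts at (391,136) and (377,249), the stop block at (430,108), and the moulding from its left end near (422,149) to its right end near (405,295). Now I'll measure these.

Run:
```python
from h import *
c=dict(np.load("wrist1.npz"));W=world(c);m=red(c)
hsv=cv2.cvtColor(c['pixels'],cv2.COLOR_RGB2HSV)
piv=[]
k,l,s,ce=cv2.connectedComponentsWithStats(m.astype(np.uint8))
for i in range(1,k):
    if s[i,4]<300: continue
    x0,y0,w,h=s[i,:4];q=W[l==i];zt=np.median(q[q[:,2]>.045][:,2])
    sub=np.zeros_like(m);sub[y0:y0+h,x0:x0+w]=True
    # nut: bright grey highest points inside bbox
    nut=sub&(W[...,2]>.058)&(W[...,2]<.07)&(hsv[...,1]<90)
    v,u=np.nonzero(nut);pn=plane(c,(u.mean(),v.mean()),.064)[0]
    v,u=np.nonzero(l==i);pt=plane(c,np.c_[u,v],.053);ph=np.linalg.norm(pt[:,:2]-pn[:2],axis=1)
    far=pt[(l[v,u]==i)&(ph>ph.max()-.004)].mean(0)
    piv.append(pn);print('lever top z',zt.round(4),'nut',len(W[nut]),W[nut].mean(0).round(4),pn.round(4),'tip',far.round(4),'len',ph.max().round(4),'ang',np.arctan2(*(far-pn)[[1,0]]).round(3))
b=(hsv[...,0]<12)&(hsv[...,2]<130)&(hsv[...,1]>90)&(W[...,2]>.024)&(W[...,2]<.04)
b[:, :385]=0;b[:,440:]=0;b[:130]=0
k,l,s,ce=cv2.connectedComponentsWithStats(b.astype(np.uint8));i=1+s[1:,4].argmax();print(s[i])
v,u=np.nonzero(l==i);p=plane(c,np.c_[u,v],.032);print('z',np.median(W[l==i][:,2]))
r=cv2.minAreaRect((p[:,:2]*1e3).astype(np.float32));print('mould',r,cv2.boxPoints(r))
f=(W[...,2]>.047)&(W[...,2]<.058)&~m;f[:, :420]=0;f[:,475:]=0;f[:85]=0;f[300:]=0
k,l,s,ce=cv2.connectedComponentsWithStats(f.astype(np.uint8));i=1+s[1:,4].argmax();v,u=np.nonzero(l==i);p=plane(c,np.c_[u,v],.052)
r=cv2.minAreaRect((p[:,:2]*1e3).astype(np.float32));print('fence',s[i],np.median(W[l==i][:,2]),r,cv2.boxPoints(r))
```

```text
lever top z 0.0529 nut 82 [0.518  0.2984 0.062 ] [0.5175 0.2986 0.064 ] tip [0.4432 0.3518 0.053 ] len 0.093 ang 2.52
lever top z 0.053 nut 60 [0.5279 0.1399 0.0619] [0.5273 0.1409 0.064 ] tip [0.4564 0.1983 0.053 ] len 0.0935 ang 2.461
[ 390  148   44  148 3390]
z 0.028818287386321695
mould ((576.9464721679688, 166.25946044921875), (35.977867126464844, 239.2294921875), 3.6128158569335938) [[551.45593  284.50293 ]
 [566.53064   45.748882]
 [602.437     48.01599 ]
 [587.3623   286.77005 ]]
fence [ 420   94   48  199 3028] 0.0520270280756788 ((603.248291015625, 213.77853393554688), (21.877796173095703, 288.5464782714844), 3.4987740516662598) [[583.5252  357.1153 ]
 [601.13434  69.10663]
 [622.9714   70.44177]
 [605.36224 358.45044]]
```

Run:
```python
from h import *
g=np.full((18,18),-9.)
for n in("scene0","side0","wrist1"):
    c=dict(np.load(n+".npz"));W=world(c)
    if n=="wrist1": W=W[:240]
    W=W.reshape(-1,3);W=W[(W[:,2]<.2)&(W[:,2]>-.02)]
    i=((W[:,0]-.34)//.02).astype(int);j=((W[:,1]+.1)//.02).astype(int);ok=(i>=0)&(i<18)&(j>=0)&(j<18)
    np.maximum.at(g,(i[ok],j[ok]),W[ok,2]*1000)
print('rows x .34+, cols y -.1+ step .02');print(g.round().astype(int))
```

```text
rows x .34+, cols y -.1+ step .02
[[ 23  23  24  25  25  25  27  30  27  27  28   1   1   2   1   2   1   1]
 [ 31  30  31  31  32  32  32  33  31  31  30   1   1   1   3   1   1   2]
 [ 31  27  27  27  27  26  27  26  27  25  22   1   2   2   1   2   1   2]
 [ 24  24  23  25  25  24  23  23  23  20  21   2   2   1   1   2   1   2]
 [ 18  19  17  18  17  14   9   0   3   0   1   1   1   1   2   2   2   2]
 [ 29  30  30  30  29  29  27  28   1   0   2   2   1  50  55  54   1   1]
 [ 31  31  32  32  31  33  32  31  -1   1  15  17  48  56  56  55  19  21]
 [ 25  25  25  26  24  25  28  25   1  18  21  20  56  56  55  20  21  21]
 [ 24  25  24  25  25  23  24  22   0  20  35  55  55  55  20  20  21  29]
 [  0   1   1   3   1   2   1   1   1  36  36  63  59  54  20  20  20  33]
 [  1   2   0   0   0   1   0   2  19  18  37  50  50  26  29  30  30  30]
 [  1   1   0   1   0   1   1  28  30  28  28  28  30  31  31  31  32  33]
 [ 22   0   1   2   1   1   0  34  34  47  51  51  53  54  53  54  55  54]
 [ 21   2   1   1   3   1   1  29  53  54  53  53  53  54  55  54  55  55]
 [  0   1   2   2   3   3   1   2  50  51  48  -9  -3   1  -1   1   2   2]
 [  0 197   2   1   2   2   1   1   0   1   1   1   3   2   2   3   2   2]
 [  1 200 101  36   1   2   2   1   1   1   0   1   1   2   2   2   2 198]
 [  1   0   1  25  17   1   0   1   1   1   0   1   2   3   2   2   2 200]]
```

Request:
servo_tool(
  increments=[-0.81,0.45,0,0,0,0.62,-0.81,0.45,0,0,0,0,-0.81,0.45,0,0,0,0,-0.81,0.45,0,0,0,0,-0.81,0.45,0,0,0,0],
)

```text
time: 3.07
eef_pos: [0.487, 0.1665, 0.2991]
eef_rot: [-3.141, 0.0, 1.637]
wrist_force: [0.1, 0.4, 0.6]
opening: 0.001
grasp_force: 0.0
```

Request:
servo_tool(
  increments=[-0.81,0.45,0.3,0,0,0,-0.81,0.45,0.3,0,0,0,-0.81,0.45,0.3,0,0,0,-0.81,0.45,0.3,0,0,0,-0.81,0.45,0.3,0,0,0],
)

```text
time: 3.48
eef_pos: [0.5371, 0.0885, 0.2687]
eef_rot: [-3.141, 0.0, 1.637]
wrist_force: [-0.4, -0.0, 0.5]
opening: 0.002
grasp_force: 0.0
```

Request:
servo_tool(
  increments=[-0.81,0.45,0.5,0,0,0,-0.81,0.45,0.5,0,0,0,-0.81,0.45,0.5,0,0,0,-0.81,0.45,0.5,0,0,0,-0.81,0.45,0.5,0,0,0],
)

```text
time: 3.9
eef_pos: [0.5873, 0.0105, 0.2185]
eef_rot: [-3.141, -0.0, 1.637]
wrist_force: [-0.3, 0.3, -0.1]
opening: -0.004
grasp_force: 0.0
```

Request:
servo_tool(
  increments=[0,0,1,0,0,0,0,0,1,0,0,0,0,0,1,0,0,0,0,0,1,0,0,0,0,0,0.9,0,0,0],
)

```text
time: 4.32
eef_pos: [0.5866, 0.0113, 0.1198]
eef_rot: [-3.141, -0.0, 1.637]
wrist_force: [-0.1, 1.1, -0.9]
opening: -0.007
grasp_force: 0.0
```

Run:
```python
from station import *
from h import *
o=get_obs();print(o['time'],o['eef_pos'],o['eef_rot'],o['wrist_force'])
c=read_camera("scene");np.savez("s2.npz",**c);W=world(c)
w=W.reshape(-1,3);P=np.array(o['eef_pos']);q=w[(abs(w[:,:2]-P[:2])<.04).all(1)&(w[:,2]>.004)&(w[:,2]<.2)]
for a in np.arange(.01,.13,.01):
    k=q[abs(q[:,2]-a)<.005]
    if len(k):print(a.round(2),len(k),(k[:,:2].min(0)-P[:2]).round(3),(k[:,:2].max(0)-P[:2]).round(3))
i=c['pixels'][140:260,280:480,::-1];cv2.imwrite("pics/s2.png",cv2.resize(i,None,fx=4,fy=4,interpolation=cv2.INTER_CUBIC))
```

```text
4.3167 [0.58656998 0.01129063 0.1198091 ] [-3.14058106e+00 -5.69974434e-05  1.63692276e+00] [-0.06578529  1.11718726 -0.89832947]
0.02 20 [-0.02   0.033] [0.017 0.04 ]
0.03 11 [-0.018  0.035] [0.01 0.04]
0.11 8 [-0.01  -0.009] [-0.005  0.008]
0.12 29 [-0.015 -0.012] [0.003 0.009]
```

View pics/s2.png

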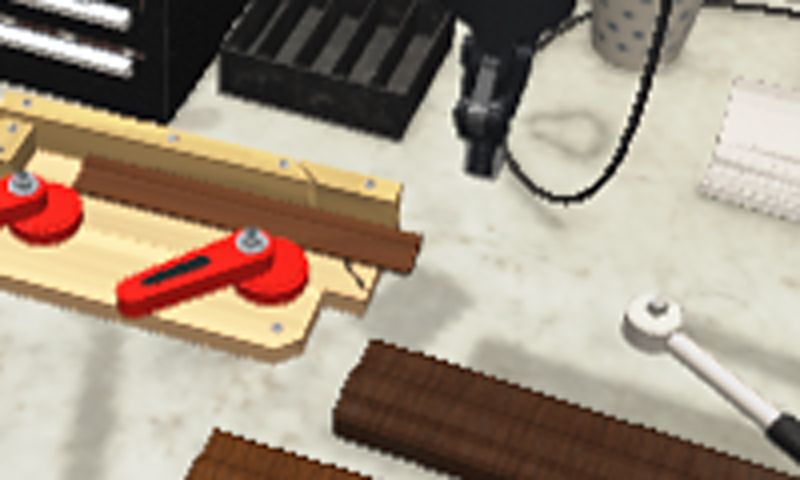

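The gripper tip is at crop (485,165), clear of everything, and the moulding's right end face is at (412,255). I'll lower it and push.

Request:
servo_tool(
  increments=[0,0,1,0,0,0,0,0,1,0,0,0,0,0,1,0,0,0,0,0,0.9,0,0,0,0,0,0.45,0,0,0],
)

```text
time: 4.78
eef_pos: [0.586, 0.0114, 0.0326]
eef_rot: [-3.139, -0.0, 1.637]
wrist_force: [-1.0, 0.3, -0.2]
opening: -0.002
grasp_force: 0.0
```

Request:
servo_tool(
  increments=[0.3,0,0,0,0,0.05,0.3,0,0,0,0,0,0.3,0,0,0,0,0,0.2,0,0,0,0,0,0.2,0,0,0,0,0],
)

```text
time: 5.2
eef_pos: [0.5862, 0.0381, 0.0354]
eef_rot: [3.14, 0.0, 1.633]
wrist_force: [0.6, -1.0, 0.9]
opening: 0.0
grasp_force: 0.7
```

Request:
servo_tool(
  increments=[0.2,0,0,0,0,0,0.2,0,0,0,0,0,0.2,0,0,0,0,0,0.2,0,0,0,0,0,0.2,0,0,0,0,0],
)

```text
time: 5.62
eef_pos: [0.5842, 0.0576, 0.0343]
eef_rot: [3.142, 0.0, 1.632]
wrist_force: [-1.0, -1.7, 1.6]
opening: 0.001
grasp_force: 0.7
```

Request:
servo_tool(
  increments=[0.15,0,0.1,0,0,0,0.15,0,0,0,0,0,0.15,0,0,0,0,0,0.15,0,0,0,0,0,0.15,0,0,0,0,0],
)

```text
time: 6.03
eef_pos: [0.5831, 0.0726, 0.0321]
eef_rot: [-3.141, -0.0, 1.632]
wrist_force: [-0.1, -1.2, -0.2]
opening: 0.004
grasp_force: 0.3
```

Request:
servo_tool(
  increments=[0.1,0,0,0,0,0,0.1,0,0,0,0,0,0,0,0,0,0,0],
)

```text
time: 6.28
eef_pos: [0.5831, 0.0761, 0.0322]
eef_rot: [-3.142, 0.001, 1.632]
wrist_force: [0.1, -2.7, -0.2]
opening: 0.005
grasp_force: 1.5
```

Request:
servo_tool(
  increments=[0.1,0,0,0,0,0,0.1,0,0,0,0,0,0,0,0,0,0,0],
)

```text
time: 6.53
eef_pos: [0.583, 0.0766, 0.0323]
eef_rot: [-3.141, 0.005, 1.634]
wrist_force: [2.7, -26.1, 0.8]
opening: 0.005
grasp_force: 13.0
```

Request:
servo_tool(
  increments=[0.1,0,0,0,0,0,0,0,0,0,0,0],
)

```text
time: 6.7
eef_pos: [0.583, 0.0768, 0.0323]
eef_rot: [-3.141, 0.007, 1.635]
wrist_force: [3.9, -36.5, 0.4]
opening: 0.0
grasp_force: 18.5
```

Run:
```python
from station import *
from h import *
o=get_obs();print(o['time'],o['eef_pos'],o['wrist_force'])
c=read_camera("scene");np.savez("s3.npz",**c)
i=c['pixels'][140:240,250:410,::-1];cv2.imwrite("pics/s3.png",cv2.resize(i,None,fx=5,fy=5,interpolation=cv2.INTER_CUBIC))
```

```text
6.7 [0.58296121 0.07680234 0.03227521] [  3.85351694 -36.51149103   0.40407144]
```

View pics/s3.png

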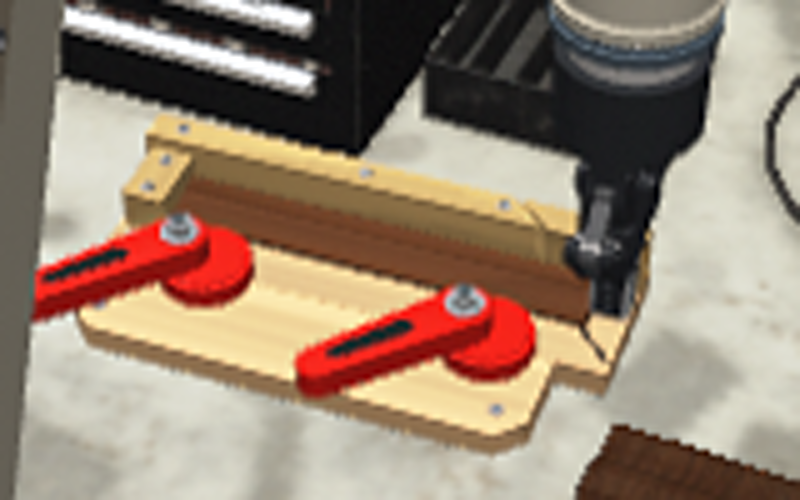

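The moulding now meets the stop block (crop (190,185)), with 36 N of reaction. The finger's jig coordinates (51,-130.5) match a seated moulding. I'll back off and travel to the right lever.

Request:
servo_tool(
  increments=[-0.2,0,0,0,0,0,-0.3,0,0,0,0,0,-0.5,0,0,0,0,0,-0.6,0,0,0,0,0,-0.6,0,0,0,0,0],
)

```text
time: 7.17
eef_pos: [0.5854, 0.0376, 0.0323]
eef_rot: [3.142, -0.0, 1.632]
wrist_force: [0.2, 0.1, 0.0]
opening: -0.0
grasp_force: 0.0
```

Request:
servo_tool(
  increments=[0,0,-0.7,0,0,0,0,0,-0.9,0,0,0,0,0,-1,0,0,0,0,0,-0.9,0,0,0,0,0,0,0,0,0],
)

```text
time: 7.58
eef_pos: [0.5876, 0.0377, 0.1057]
eef_rot: [3.136, -0.0, 1.631]
wrist_force: [0.4, 0.3, -0.0]
opening: 0.001
grasp_force: 0.0
```

```bash
cat > lev.py <<'E'
from station import *
import numpy as np
yaw=.061;O=np.array([.524,.204]);R=np.array([[np.cos(yaw),-np.sin(yaw)],[np.sin(yaw),np.cos(yaw)]])
def jig(): return R.T@(np.array(get_obs()['eef_pos'][:2])-O)*1e3
def fing(v,py,gap=0,r=76):
    t=np.pi-.85+v;d=np.array([np.cos(t),np.sin(t)]);n=np.array([np.sin(t),-np.cos(t)])
    return np.array([-1,py])+r*d+(11.3+11*abs(n[1])+14.5*abs(n[0])+gap)*n
E
python3 - <<'E'
from lev import *
o=get_obs();print(o['time'],jig().round(1),o['eef_pos'],o['eef_rot'])
for py in(-65,95):
    a=fing(.1,py,10);print('approach',a.round(1));
    p=a
    for v in np.r_[.1:1.5:.1]:
        q=fing(v,py,0 if v<1.35 else -2);print(v.round(2),q.round(1),'units tx,ty',((q-p)[::-1]/20).round(2));p=q
E
```

```text
7.5833 [  53.3 -169.8] [0.5875871  0.03771961 0.10565504] [ 3.13639497e+00 -8.95619255e-05  1.63142885e+00]
approach [-29.9  15.5]
0.1 [-36.7   8.2] units tx,ty [-0.37 -0.34]
0.2 [-44.1   3.9] units tx,ty [-0.21 -0.37]
0.3 [-51.   -1.2] units tx,ty [-0.26 -0.35]
0.4 [-57.5  -7.2] units tx,ty [-0.3  -0.32]
0.5 [-63.3 -13.9] units tx,ty [-0.34 -0.29]
0.6 [-68.3 -21.4] units tx,ty [-0.37 -0.25]
0.7 [-72.5 -29.6] units tx,ty [-0.41 -0.21]
0.8 [-75.8 -38.2] units tx,ty [-0.43 -0.16]
0.9 [-78.1 -45.8] units tx,ty [-0.38 -0.12]
1.0 [-79.8 -52.3] units tx,ty [-0.32 -0.09]
1.1 [-81.  -59.1] units tx,ty [-0.34 -0.06]
1.2 [-81.5 -66.1] units tx,ty [-0.35 -0.03]
1.3 [-81.4 -73.3] units tx,ty [-0.36  0.01]
1.4 [-79.5 -82.3] units tx,ty [-0.45  0.09]
approach [-29.9 175.5]
0.1 [-36.7 168.2] units tx,ty [-0.37 -0.34]
0.2 [-44.1 163.9] units tx,ty [-0.21 -0.37]
0.3 [-51.  158.8] units tx,ty [-0.26 -0.35]
0.4 [-57.5 152.8] units tx,ty [-0.3  -0.32]
0.5 [-63.3 146.1] units tx,ty [-0.34 -0.29]
0.6 [-68.3 138.6] units tx,ty [-0.37 -0.25]
0.7 [-72.5 130.4] units tx,ty [-0.41 -0.21]
0.8 [-75.8 121.8] units tx,ty [-0.43 -0.16]
0.9 [-78.1 114.2] units tx,ty [-0.38 -0.12]
1.0 [-79.8 107.7] units tx,ty [-0.32 -0.09]
1.1 [-81.  100.9] units tx,ty [-0.34 -0.06]
1.2 [-81.5  93.9] units tx,ty [-0.35 -0.03]
1.3 [-81.4  86.7] units tx,ty [-0.36  0.01]
1.4 [-79.5  77.7] units tx,ty [-0.45  0.09]
```

Request:
servo_tool(
  increments=[0.95,-0.41,0,0,0,0,0.95,-0.41,0,0,0,0,0.95,-0.41,0,0,0,0,0.95,-0.41,0,0,0,0,0.95,-0.41,0,0,0,0],
)

```text
time: 8.0
eef_pos: [0.5379, 0.1308, 0.1016]
eef_rot: [-3.141, 0.0, 1.631]
wrist_force: [-0.5, 0.7, 0.0]
opening: 0.001
grasp_force: 0.0
```

Request:
servo_tool(
  increments=[0.95,-0.41,0,0,0,0,0.95,-0.41,0,0,0,0,0.95,-0.41,0,0,0,0,0.95,-0.41,0,0,0,0,0.95,-0.41,0,0,0,0],
)

```text
time: 8.42
eef_pos: [0.4913, 0.2232, 0.1016]
eef_rot: [-3.141, 0.0, 1.632]
wrist_force: [0.3, 0.3, 0.3]
opening: -0.003
grasp_force: 0.0
```

Run:
```python
from lev import *
from h import *
o=get_obs();print(jig().round(1),o['eef_pos'][2],o['eef_rot'])
c=read_camera("wrist");np.savez("w4.npz",**c);cv2.imwrite("pics/w4.png",c['pixels'][:,:,::-1])
```

```text
[-31.5  21.2] 0.10163178586942861 [-3.14095381e+00  1.70450526e-04  1.63159216e+00]
```

View pics/w4.png

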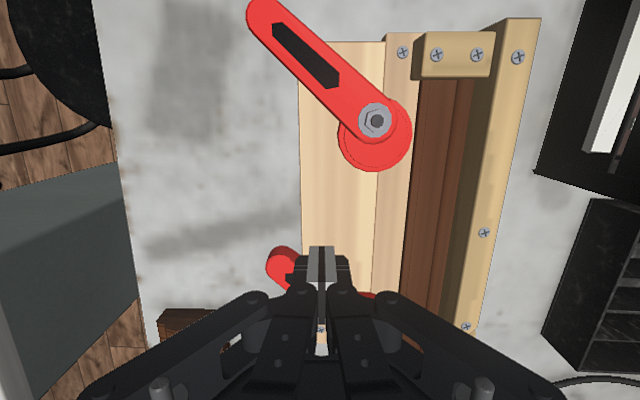

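The moulding's left end is tight under the stop block at (450,78). The fingertip at (322,250) is to the left of the right lever's flank (tip at (280,265)). I'll lower it and sweep.

Request:
servo_tool(
  increments=[0,0,0.9,0,0,0,0,0,0.9,0,0,0,0,0,0.6,0,0,0,0,0,0.35,0,0,0,0,0,0,0,0,0],
)

```text
time: 8.88
eef_pos: [0.491, 0.2221, 0.0455]
eef_rot: [-3.139, 0.001, 1.631]
wrist_force: [-0.5, 0.1, 0.7]
opening: 0.002
grasp_force: 0.0
```

Request:
servo_tool(
  increments=[-0.4,-0.15,0,0,0,0,-0.3,-0.15,0,0,0,0,-0.2,-0.35,0,0,0,0,-0.25,-0.35,0,0,0,0,-0.3,-0.3,0,0,0,0],
)

```text
time: 9.3
eef_pos: [0.4677, 0.1921, 0.048]
eef_rot: [3.14, -0.001, 1.632]
wrist_force: [2.4, 0.3, 1.1]
opening: 0.003
grasp_force: 0.9
```

Run:
```python
from lev import *
o=get_obs();print(jig().round(1),o['eef_pos'][2],o['wrist_force'])
```

```text
[-56.9  -8.4] 0.047972644063065964 [2.39567599 0.25563251 1.0589093 ]
```

Request:
servo_tool(
  increments=[-0.34,-0.3,0.1,0,0,0,-0.37,-0.25,0,0,0,0,-0.4,-0.2,0,0,0,0,-0.43,-0.16,0,0,0,0,-0.38,-0.12,0,0,0,0],
)

```text
time: 9.72
eef_pos: [0.4495, 0.1522, 0.0454]
eef_rot: [3.141, -0.0, 1.632]
wrist_force: [1.7, 4.3, -1.0]
opening: -0.001
grasp_force: 2.3
```

Request:
servo_tool(
  increments=[-0.32,-0.1,0,0,0,0,-0.34,-0.06,0,0,0,0,-0.35,-0.03,0,0,0,0,-0.36,0,0,0,0,0,-0.35,0.05,0,0,0,0],
)

```text
time: 10.13
eef_pos: [0.4487, 0.118, 0.0453]
eef_rot: [-3.141, -0.001, 1.631]
wrist_force: [0.4, 7.0, 1.6]
opening: 0.002
grasp_force: 2.7
```

Run:
```python
from lev import *
o=get_obs();print(jig().round(1),o['eef_pos'][2],o['wrist_force'])
```

```text
[-80.4 -81.3] 0.045341099619217375 [0.38591071 7.00402123 1.55025655]
```

Request:
servo_tool(
  increments=[-0.15,0.03,0,0,0,0,-0.15,0.03,0,0,0,0,0,0,0,0,0,0],
)

```text
time: 10.38
eef_pos: [0.45, 0.1117, 0.0452]
eef_rot: [-3.141, 0.0, 1.631]
wrist_force: [-0.5, 0.8, 0.8]
opening: 0.001
grasp_force: 0.6
```

Run:
```python
from lev import *
from h import *
o=get_obs();print(jig().round(1),o['eef_pos'][2],o['wrist_force'])
for n in("side","scene","wrist"):
    c=read_camera(n);W=world(c);m=red(c)&(abs(W[...,2]-.052)<.006);p=W[m]
    p=(p[:,:2]-O)@R*1e3
    for py in(-65,95):
        d=p-[-1,py];r=np.hypot(*d.T);k=(r>35)&(r<100)
        if k.sum()>15:
            e=d[k].mean(0);a=np.arctan2(e[1],e[0])%(2*np.pi);print(n,py,k.sum(),'turn',(a-np.pi+.85).round(3))
```

```text
[-79.5 -87.6] 0.04516485505178518 [-0.46425194  0.77006818  0.81323546]
side -65 94 turn 1.54
scene -65 106 turn 1.456
scene 95 118 turn 0.197
wrist -65 1525 turn 1.303
```

Request:
servo_tool(
  increments=[-0.1,0.03,0,0,0,0,-0.1,0.03,0,0,0,0,0,0,0,0,0,0],
)

```text
time: 10.78
eef_pos: [0.4511, 0.1092, 0.045]
eef_rot: [-3.14, -0.001, 1.631]
wrist_force: [-2.9, 12.4, 0.5]
opening: -0.002
grasp_force: 5.7
```

Request:
servo_tool(
  increments=[-0.1,0.03,0,0,0,0,0,0,0,0,0,0],
)

```text
time: 10.95
eef_pos: [0.4517, 0.108, 0.045]
eef_rot: [-3.14, -0.002, 1.631]
wrist_force: [-4.5, 18.1, -1.1]
opening: 0.0
grasp_force: 8.4
```

Request:
servo_tool(
  increments=[-0.15,0.05,0,0,0,0,0,0,0,0,0,0],
)

```text
time: 11.12
eef_pos: [0.4528, 0.1058, 0.045]
eef_rot: [-3.14, -0.003, 1.63]
wrist_force: [-6.1, 25.1, -0.5]
opening: 0.003
grasp_force: 11.4
```

Request:
servo_tool(
  increments=[0.2,0.1,0,0,0,0,0.3,0.2,0,0,0,0,0.6,0.3,0,0,0,0,0.4,0.3,-0.4,0,0,0,0,0,-0.9,0,0,0],
)

```text
time: 11.53
eef_pos: [0.4701, 0.1357, 0.0702]
eef_rot: [-3.14, 0.0, 1.633]
wrist_force: [0.2, -0.3, -0.1]
opening: -0.002
grasp_force: 0.0
```

Request:
servo_tool(
  increments=[0,0,-1,0,0,0,0,0,-0.7,0,0,0,0,0,0,0,0,0],
)

```text
time: 11.78
eef_pos: [0.4718, 0.1353, 0.1077]
eef_rot: [3.137, -0.001, 1.632]
wrist_force: [1.2, -0.0, -0.6]
opening: -0.0
grasp_force: 0.0
```

Run:
```python
from lev import *
from h import *
o=get_obs();print(jig().round(1),o['eef_pos'][2],o['wrist_force'])
for n in("scene","side"):
    c=read_camera(n);W=world(c);m=red(c)&(abs(W[...,2]-.052)<.006);p=W[m]
    p=(p[:,:2]-O)@R*1e3
    for py in(-65,95):
        d=p-[-1,py];r=np.hypot(*d.T);k=(r>35)&(r<100)
        if k.sum()>15:
            e=d[k].mean(0);a=np.arctan2(e[1],e[0])%(2*np.pi);print(n,py,k.sum(),'turn',(a-np.pi+.85).round(3))
    if n=="scene":
        i=c['pixels'][140:240,250:410,::-1];cv2.imwrite("pics/s5.png",cv2.resize(i,None,fx=5,fy=5,interpolation=cv2.INTER_CUBIC))
```

```text
[-56.3 -65.4] 0.10769782362364687 [ 1.24006602 -0.04807912 -0.58827696]
scene -65 140 turn 1.411
scene 95 114 turn 0.199
side -65 84 turn 1.548
```

View pics/s5.png

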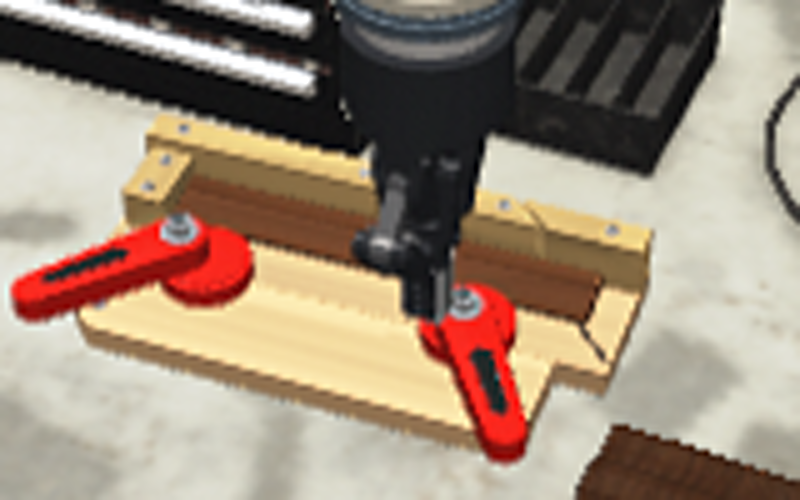

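The right lever lies at its end stop (crop (495,390), about 1.41 rad) and stays there without contact. The moulding is still seated. Now the left lever.

Request:
servo_tool(
  increments=[0.82,0.09,0,0,0,0,0.82,0.09,0,0,0,0,0.82,0.09,0,0,0,0,0.82,0.09,0,0,0,0,0.82,0.09,0,0,0,0],
)

```text
time: 12.3
eef_pos: [0.4733, 0.2175, 0.104]
eef_rot: [-3.14, 0.001, 1.632]
wrist_force: [0.1, 0.3, -0.0]
opening: -0.001
grasp_force: 0.0
```

Request:
servo_tool(
  increments=[0.82,0.09,0,0,0,0,0.82,0.09,0,0,0,0,0.82,0.09,0,0,0,0,0.82,0.09,0,0,0,0,0.82,0.09,0,0,0,0],
)

```text
time: 12.72
eef_pos: [0.4772, 0.2999, 0.1039]
eef_rot: [-3.14, 0.001, 1.632]
wrist_force: [-0.1, -0.0, 0.5]
opening: 0.002
grasp_force: 0.0
```

Request:
servo_tool(
  increments=[0.82,0.09,0,0,0,0,0.82,0.09,0,0,0,0,0.82,0.09,0,0,0,0,0.82,0.09,0,0,0,0,0.82,0.09,0,0,0,0],
)

```text
time: 13.13
eef_pos: [0.4819, 0.3835, 0.1052]
eef_rot: [3.142, 0.0, 1.632]
wrist_force: [0.2, -0.5, -0.6]
opening: -0.003
grasp_force: 0.0
```

Run:
```python
from lev import *
o=get_obs();print(jig().round(1),o['eef_pos'][2],o['eef_rot'])
```

```text
[-31.1 181.7] 0.10520368892805966 [3.14157531e+00 4.27740197e-05 1.63190068e+00]
```

Request:
servo_tool(
  increments=[0,0,0.9,0,0,0,0,0,0.9,0,0,0,0,0,0.7,0,0,0,0,0,0.45,0,0,0,0,0,0,0,0,0],
)

```text
time: 13.55
eef_pos: [0.4808, 0.3816, 0.0443]
eef_rot: [-3.139, 0.002, 1.632]
wrist_force: [-0.1, -0.9, 0.0]
opening: -0.003
grasp_force: 0.0
```

Request:
servo_tool(
  increments=[-0.4,-0.3,0,0,0,0,-0.4,-0.35,0,0,0,0,-0.3,-0.3,0,0,0,0,-0.35,-0.35,0,0,0,0,-0.34,-0.29,0,0,0,0],
)

```text
time: 13.97
eef_pos: [0.4521, 0.3436, 0.0471]
eef_rot: [3.14, -0.001, 1.632]
wrist_force: [2.6, 1.4, -0.2]
opening: 0.005
grasp_force: 0.9
```

Run:
```python
from lev import *
o=get_obs();print(jig().round(1),o['eef_pos'][2],o['eef_rot'])
```

```text
[-63.3 143.8] 0.047135797335954646 [ 3.14005694e+00 -9.39160605e-04  1.63168289e+00]
```

Contact is at about 0.5 rad. I'll continue the arc.

Request:
servo_tool(
  increments=[-0.3,-0.25,0.1,0,0,0,-0.4,-0.2,0,0,0,0,-0.43,-0.16,0,0,0,0,-0.38,-0.12,0,0,0,0,-0.32,-0.1,0,0,0,0],
)

```text
time: 14.38
eef_pos: [0.4384, 0.3063, 0.0445]
eef_rot: [3.14, -0.001, 1.632]
wrist_force: [2.6, 5.7, 0.2]
opening: -0.003
grasp_force: 2.4
```

Request:
servo_tool(
  increments=[-0.34,-0.06,0,0,0,0,-0.35,-0.03,0,0,0,0,-0.36,0,0,0,0,0,-0.35,0.05,0,0,0,0,-0.3,0.05,0,0,0,0],
)

```text
time: 14.8
eef_pos: [0.4405, 0.2727, 0.0445]
eef_rot: [3.141, -0.001, 1.631]
wrist_force: [-1.0, 6.7, 0.2]
opening: 0.002
grasp_force: 2.9
```

Request:
servo_tool(
  increments=[-0.15,0.04,0,0,0,0,-0.15,0.04,0,0,0,0,0,0,0,0,0,0],
)

```text
time: 15.05
eef_pos: [0.4424, 0.2682, 0.0446]
eef_rot: [3.141, -0.003, 1.63]
wrist_force: [-4.2, 16.5, 0.3]
opening: 0.004
grasp_force: 7.5
```

Request:
servo_tool(
  increments=[-0.1,0.03,0,0,0,0,-0.05,0,0,0,0,0,0,0,0,0,0,0],
)

```text
time: 15.3
eef_pos: [0.4431, 0.2667, 0.0447]
eef_rot: [3.14, -0.005, 1.63]
wrist_force: [-6.6, 24.1, -1.3]
opening: -0.002
grasp_force: 11.1
```

Run:
```python
from lev import *
o=get_obs();print(jig().round(1),o['eef_pos'][2],o['wrist_force'],'end equiv y',-88+160,-91+160)
```

```text
[-76.9  67.5] 0.04467290915342019 [-6.5646973  24.08530567 -1.30572076] end equiv y 72 69
```

Request:
servo_tool(
  increments=[0.2,0.1,0,0,0,0,0.3,0.2,0,0,0,0,0.6,0.3,0,0,0,0,0.4,0.3,-0.4,0,0,0,0,0,-0.9,0,0,0],
)

```text
time: 15.72
eef_pos: [0.4588, 0.2951, 0.0689]
eef_rot: [-3.139, 0.002, 1.632]
wrist_force: [0.1, 0.5, 0.7]
opening: -0.001
grasp_force: 0.0
```

Request:
servo_tool(
  increments=[0,0,-1,0,0,0,0,0,-1,0,0,0,0,0,-1,0,0,0,0,0,-1,0,0,0,0,0,-1,0,0,0],
)

```text
time: 16.13
eef_pos: [0.4587, 0.2942, 0.1709]
eef_rot: [-3.14, 0.001, 1.632]
wrist_force: [0.0, -0.7, 0.2]
opening: -0.003
grasp_force: 0.0
```

Request:
servo_tool(
  increments=[-0.8,-0.8,-1,0,0,0,-0.8,-0.8,-1,0,0,0,-0.8,-0.8,-1,0,0,0,-0.8,-0.8,-1,0,0,0,0,0,0,0,0,0],
)

```text
time: 16.55
eef_pos: [0.3977, 0.2249, 0.2531]
eef_rot: [3.14, 0.0, 1.631]
wrist_force: [0.5, 0.1, 0.3]
opening: 0.002
grasp_force: 0.0
```

Run:
```python
from lev import *
from h import *
o=get_obs();print(o['time'],o['eef_pos'],o['wrist_force'])
for n in("scene","wrist"):
    c=read_camera(n);W=world(c);m=red(c)&(abs(W[...,2]-.052)<.006);p=(W[m][:,:2]-O)@R*1e3
    for py in(-65,95):
        d=p-[-1,py];r=np.hypot(*d.T);k=(r>35)&(r<100)
        if k.sum()>15:
            e=d[k].mean(0);a=np.arctan2(e[1],e[0])%(2*np.pi);print(n,py,k.sum(),'turn',(a-np.pi+.85).round(3))
    if n=="wrist": cv2.imwrite("pics/w6.png",c['pixels'][:,:,::-1])
    else: cv2.imwrite("pics/s6.png",cv2.resize(c['pixels'][140:240,250:410,::-1],None,fx=5,fy=5,interpolation=cv2.INTER_CUBIC))
a=cv2.imread("pics/w6.png");b=cv2.resize(cv2.imread("pics/s6.png"),(400,250));k=np.zeros((400,800,3),np.uint8);k[:250,:400]=b;k[:,400:]=a[:,240:640];cv2.imwrite("pics/f.png",k)
```

```text
16.55 [0.39765261 0.22494916 0.25308618] [0.52305909 0.11978667 0.28506157]
scene -65 139 turn 1.408
scene 95 122 turn 1.422
wrist -65 458 turn 1.399
wrist 95 329 turn 1.473
```

View pics/f.png

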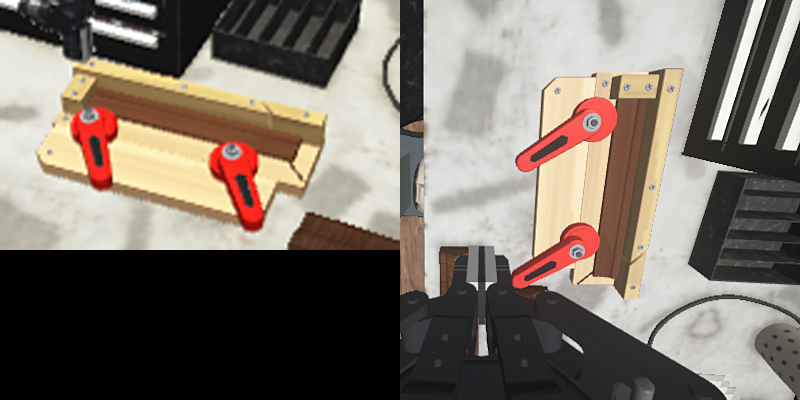

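Both levers are at their end stops: about 1.41 and 1.42 rad, at (95,150) and (240,185) in the left panel. The moulding sits against the stop block at (635,97) in the right panel and along the fence, and the gripper is well clear.

```bash
python3 -c "
from station import *
print(job_done())"
```

```text
the job is handed in; nothing more can be done
None
```

The moulding is pushed up against the stop block, both cam levers are over centre at their end stops and holding it to the fence, the arm is clear, and the job was handed in at about 17 s.

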